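Load the dish incubator and latch its lid

TASK

Load the benchtop incubator and close it up: set the large dish flat on the warming plate inside the chamber, then swing the lid down gently and press it near its tab until the spring latch snaps over it and the lid stays fully shut. Do not let the lid slam or lean on it with more than about 45 N (4.5 kg), keep the dish level, and leave the other things on the bench where they are.

Things in the scene. Friction and masses are not known exactly. Their poses are not given: they have to be found in the camera images.
- incubator: White benchtop dish incubator, fixed, 200 (x) x 210 (y) x 85 mm high; origin at the centre of its underside, z up. A chamber 112 (x) x 116 (y) mm, 24 mm deep, open at the top and centred on the origin, is sunk in its top; its floor is the warming plate. The lid is hinged along the top of the +y side; the spring latch sits in the middle of the -y edge, 50 mm wide, up to 104 mm above the origin.
- chamber (a point): Centre of the warming plate (the chamber's floor), 61 mm above the incubator's underside; axes as the incubator's.
- lid (a joint): Hinge angle of the lid in rad: 0 to 0.043 latched (it differs with the latch's height), 0.054 to 0.10 resting on the bolt unlatched, 1.57 upright, 1.95 its stop, leaning back. The hinge is stiff (0.36 N m) and damped (1.2 N m s/rad): the lid stays at any angle; swinging it takes 3 to 9 N at its free edge, the faster the more. Nearer to the hinge all takes more force. It breaks above 45 N.
- lid_hinge (a point): Middle of the lid's hinge line, 80 mm from the incubator's origin to +y and 92 mm up. It turns with the lid: x along the hinge, -y towards the free edge, z the normal of the outer (upper) face. The lid is a white slab with a dark window, 140 mm along x, reaching 148 mm to -y, z from -2 to 14 mm; an aluminium tab 56 mm wide in the middle of its free edge reaches to 162 mm.
- lid_tab (a point): The place to press: middle of the lid's outer face where the tab begins, 150 mm from the hinge line to -y and 14 mm to +z in the lid's axes (as lid_hinge). The tab is 7 mm thick, its top level with the lid's. At lid angle 0 this point is 106 mm above the bench; latched it is 106 to 113 mm above it.
- dish: The large round lidded dish, pale plastic, 55 mm in diameter (the widest, from 6 mm up) and 16 mm high, about 45 g, loose on the bench; origin at the centre of its underside, z up.
- small_dishes: Bystander: two stacked small dishes, 40 mm in diameter, 24 mm high together.
- medium_bottle: Bystander: glass bottle, 60 mm in diameter, 130 mm high.
- tip_box: Bystander: grey box 85 x 120 x 65 mm.
- tweezers: Bystander: steel tweezers lying flat, 130 mm long, 8 mm high.
- marker: Bystander: white marker with black cap lying flat, 135 mm long, 13 mm high.
- timer: Bystander: white timer, 65 x 65 x 22 mm.
- bolt (a joint): Slam latch on the incubator's -y edge: how far (m) its sprung bolt is pushed back, 0 at rest, 0.005 to 0.006 just before the snap. It catches a bar under the lid's tab. Its housing is set by hand to suit the seal, 0 to 6.5 mm up, and this is not measured: the lid comes to rest on the bolt, takes up to 15 to 24 N straight down at the tab over 6 mm, snaps in and stops hard 9 mm below that rest.

How it is judged:
By the outcome, as a careful person would: the job done as asked, in the order asked, and still so for the second after the job is handed in, with the robot touching nothing.
It also fails if it takes over 51 s, if anything falls off the work surface, if the arm or the gripper's body presses on something with over 40 N, if the wrist force passes 120 N, or if a joint passes its speed limit or range.

ROBOT

A 7-joint arm with a two-finger parallel gripper is mounted at the origin on the work surface. World frame = base frame: x ahead of the robot, y to its left, z up, the work surface at z = 0. Lengths are in m, angles in rad, forces in N, time in s.
With the tool pointing down it reaches from about 0.425 to 0.875 m from the base axis. Payload 4.7 kg.
Tool frame: the origin (TCP) lies at the very end of the fingers, on their centre line; the grasp point (between the pads) lies 19 mm behind it; z points along the fingers, y is the line along which they close (so a half turn about z gives the same grasp; the last joint's range is limited). The gripper opens to 87 mm and grips with 3 to 60 N. Pads are 19 mm wide; open, the fingers measure 117 mm over their backs; the gripper's body (75 mm by 190 mm) begins 51 mm behind the grasp point.
Start: joints at [1.151, 0.321, -0.07, 1.45, 0.023, 1.371, -0.057], TCP at [0.273, -0.59, 0.223] pointing down, gripper open.
Joint ranges: [-2.86, 2.86], [-0.3, 2.09], [-1.38, 1.24], [0.06, 2.45], [-1.56, 4.7], [0.09, 2.05], [-2.69, 2.69]. Speed limits (rad/s): [2.57, 2.57, 3.14, 3.14, 3.14, 3.14, 3.14].

INTERFACE

Orientations are given as a rotation vector (axis times angle).
In Python, from bench import ctrl, imaging, ticket gives the robot as it stands.
- The arm moves only by the tool jog_arm, never from a script. Its argument "rows" is text: rows parted by semicolons, each of 7 numbers parted by spaces: the shift along the tool's x, y, z in cm, then the turn, a rotation vector about the tool's x, y, z in rad, then the closure, from -1 (fully open) to 1 (shut), so that 0 is half open. A call has 1 to 5 rows; each row shifts and turns the commanded pose from where the row before left it, along the tool's axes as they then stand; what a row does not reach is not made up. A row lasts 1/8 s, in which the tool goes at most 62.5 mm and 10.7 degrees, less where a joint would pass 70% of its speed; a pose out of reach is approached as far as the arm can. A call with a gripper value outside its range is refused whole. The fingers move at their own pace and stop on an object; "force" is the grip in N (left out, the last holds). Time passes only in rows, so rows that do not move let the fingers close. It gives the time, the measured TCP pose, the force, the opening and the grip force at its end, in the units of the state.
- ctrl.get_state(): the state, without advancing time (a new reading comes with each control period).
- imaging.get_image(name): name is "scene" or "top" or "wrist"; returns a dict with "img" (480x640x3 uint8, blue, green, red), "vertical_fov" (degrees; the focal length in pixels is half the picture's height over the tangent of half this angle, whatever the lens; pixels are square), "cx", "cy" (the principal point, pixels), "origin" and "orientation" of the camera in the world. Camera axes: x right, y down, z forward; pixel columns grow to the right and rows downward; lengths in m; the calibration is good to about 2 mm. A picture is of the moment at which its call begins. There is no depth.
- ticket.close_job(): hands the job in; it is judged then, once.
The state is a dict: "time": time; "joint_positions": joint angles; "qd": joint speeds; "joint_torque": joint torques, N m; "position": TCP position; "tool_rot": TCP orientation; "ft_force": force on the tool from outside, world axes, zero at the start; "torque": the same for the moment, N m; "grip_width": opening from 0.0 (shut) to 1.0 (fully open); "grip_force": force on a finger pad.
Only numpy, scipy, OpenCV 4.12 (cv2) and the standard library are available. Lean on these libraries where they do the work, as an engineer would, in place of code of your own. Each camera call takes 0.05 s, during which the arm holds its last target. There are 200 camera calls.

## Working session

There is one attempt and no reset: what is moved stays moved. The work goes in short steps, Python scripts to look and compute and a tool call to move; the robot and the scene stay as the last step left them, time stands still between calls to the robot, and variables do not carry over. Pictures are saved under pics/ and viewed, at most 10 in all, crops included, and the job is handed in when it is done.

Besides the shell and the picture viewer there is one more tool, called after "Call:" as a command line: name --argument value ..., lists and objects as JSON in quotes. jog_arm: Moves the arm, as the interface text tells. Its arguments: {"type":"object","properties":{"rows":{"type":"string"},"force":{"type":"number"}},"required":["rows"]}

```bash
mkdir -p pics; ls; cat > h.py <<'E'
import numpy as np, cv2
from scipy.spatial.transform import Rotation as R
from bench import ctrl, imaging, ticket
def grab(n,f=None):
    d=imaging.get_image(n)
    if f: cv2.imwrite('pics/'+f,d['img'])
    return d
def rot(d):
    o=np.array(d['orientation'],float)
    return o if o.shape==(3,3) else R.from_rotvec(o).as_matrix()
def ray(d,u,v):
    f=d['img'].shape[0]/2/np.tan(np.radians(d['vertical_fov'])/2)
    r=rot(d)@np.array([(u-d['cx'])/f,(v-d['cy'])/f,1]); return np.array(d['origin']),r
def onz(d,u,v,z):
    o,r=ray(d,u,v); return o+r*(z-o[2])/r[2]
def proj(d,p):
    f=d['img'].shape[0]/2/np.tan(np.radians(d['vertical_fov'])/2)
    c=rot(d).T@(np.array(p)-d['origin']); return np.array([d['cx']+f*c[0]/c[2],d['cy']+f*c[1]/c[2]])
E
python3 - <<'E'
from h import *
ims=[]
for n in ('top','scene'):
    d=grab(n,n+'0.png'); print(n,d['vertical_fov'],d['cx'],d['cy'],d['origin'],d['orientation'])
print(ctrl.get_state())
E
```

```text
pics
top 50.75714273917555 312.56913317717186 239.8001039382005 [0.42884035 0.01084862 1.14017165] [-2.20038703  2.14514634 -0.08270771]
scene 54.7468154368649 312.1386212514637 244.06421562485875 [1.00643418 0.3284156  1.01869172] [-1.34045704 -2.42921402  0.71217927]
{'time': 0.1, 'joint_positions': array([ 1.15107625,  0.32170135, -0.0700861 ,  1.4515417 ,  0.02259138,
        1.3708249 , -0.05690007]), 'qd': array([ 0.00032046, -0.00121323, -0.00025577, -0.00208821, -0.00098742,
       -0.00082084,  0.00197888]), 'joint_torque': array([ 3.32671407e-04, -4.92571163e+01, -4.05580765e-01, -3.13402712e+01,
       -6.42590923e-02,  3.94133676e-02,  1.12486600e-04]), 'position': array([ 0.27297042, -0.58935437,  0.22160744]), 'tool_rot': array([-3.06637659e+00, -6.75803009e-01,  7.01648901e-04]), 'ft_force': array([-0.06532516,  0.24200985, -0.31839263]), 'torque': array([-0.02252184,  0.03188927, -0.01223549]), 'grip_force': 0.0, 'grip_width': 0.9983639113874696}
```

View pics/top0.png

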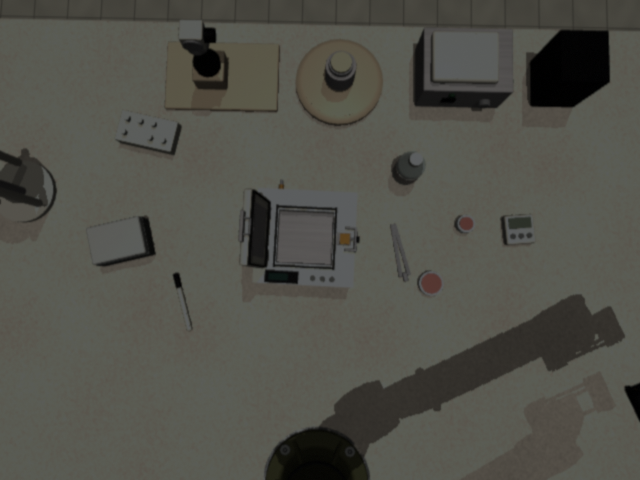

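View pics/scene0.png

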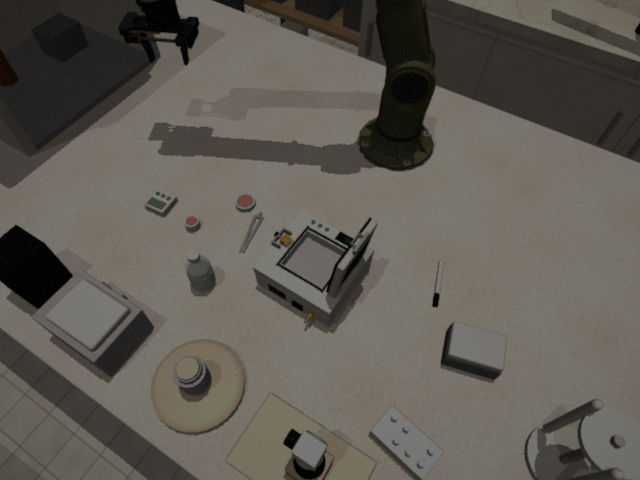

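The top view shows the incubator at about (300,238), with its lid raised on the left (+y) and the latch on the right at (348,240). The large dish is at (430,284), the tweezers at (400,252), the small dishes at (465,224), the bottle at (407,168) and the timer at (518,230). I'll measure the dish and incubator next.

```bash
python3 - <<'E'
from h import *
d=grab('top'); im=d['img']
a=im.astype(int)
m=((a[...,2]-a[...,1]>25)).astype(np.uint8)
n,l,s,c=cv2.connectedComponentsWithStats(m)
for i in range(1,n):
    if s[i,4]>40: print('red',s[i],c[i],onz(d,*c[i],0.015))
crop=cv2.convertScaleAbs(im[170:310,220:460],alpha=2.2)
cv2.imwrite('pics/c1.png',cv2.resize(crop,None,fx=3.3,fy=3.3,interpolation=cv2.INTER_CUBIC))
s_=grab('scene'); crop=cv2.convertScaleAbs(s_['img'][180:340,220:420],alpha=2.)
cv2.imwrite('pics/c2.png',cv2.resize(crop,None,fx=3.6,fy=3.6,interpolation=cv2.INTER_CUBIC))
E
```

```text
red [461 218  11  11 101] [466.07920792 223.07920792] [ 0.57147208 -0.31870204  0.015     ]
red [422 274  19  19 267] [431.11985019 283.082397  ] [ 0.43595078 -0.24158935  0.015     ]
```

View pics/c1.png

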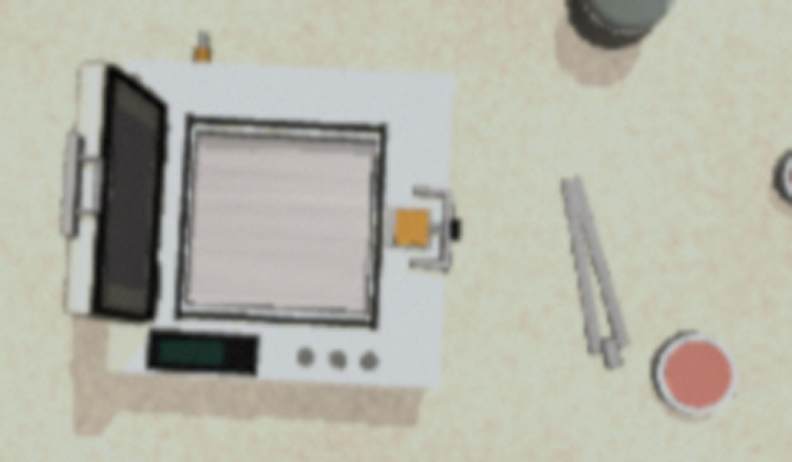

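View pics/c2.png

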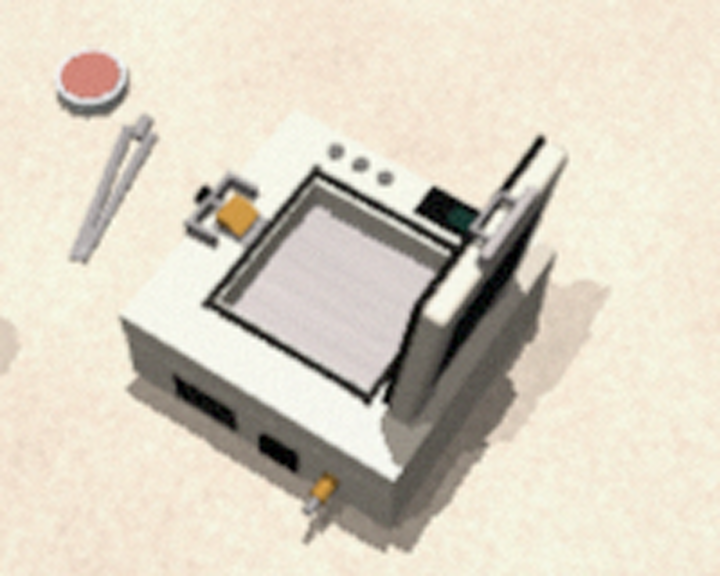

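The enlarged crop gives the chamber rim corners at (189,115), (386,124), (377,327) and (178,318), and the body's -y top corners at (452,72) and (438,386). The dish is at (695,373), with the tweezers' end about 12 mm from it, on its +x/+y side.

```bash
cat >> h.py <<'E'
def delta(target,yawy):
    """shift in tool cm + turn about tool z so that tool y points along yawy (mod pi), tool down"""
    s=ctrl.get_state(); T=R.from_rotvec(s['tool_rot'])
    y=np.array([np.cos(yawy),np.sin(yawy),0]); ty=T.apply([0,1,0])
    if y@ty<0: y=-y
    z=np.array([0,0,-1.]); G=R.from_matrix(np.c_[np.cross(y,z),y,z])
    print('shift cm',np.round(100*T.inv().apply(np.array(target)-s['position']),2),'turn',np.round((T.inv()*G).as_rotvec(),3),'pos',np.round(s['position'],4),'t',s['time'],'F',np.round(s['ft_force'],1))
E
python3 - <<'E'
from h import *
d=grab('top')
f=lambda u,v:(220+u/3.3,170+v/3.3)
P=[onz(d,*f(*q),.085) for q in [(189,115),(386,124),(377,327),(178,318)]]
for p in P: print(p)
c=np.mean(P,0); print('centre',c)
for a,b in ((0,1),(1,2),(3,2),(0,3)): v=P[b]-P[a]; print(np.linalg.norm(v),np.degrees(np.arctan2(v[1],v[0])))
A,B=[onz(d,*f(*q),.085) for q in [(452,72),(438,386)]]; print('edge',A,B,np.linalg.norm(A-B),(A+B)/2, np.degrees(np.arctan2(*(A-B)[1::-1])))
for q in [(613,365),(575,178),(595,352)]: print('tweez',onz(d,*f(*q),.006))
for q in [(612,45)]: print('bottle',onz(d,*f(*q),.0))
# lid tab in top & scene: triangulate tab centre (top 72,184 ; scene 508,222)
s=grab('scene')
o1,r1=ray(d,*f(72,184)); o2,r2=ray(s,220+508/3.6,180+222/3.6)
t=np.linalg.lstsq(np.c_[r1,-r2],o2-o1,rcond=None)[0]; print('tab',o1+t[0]*r1,o2+t[1]*r2)
delta([0.436,-0.2415,0.10],0)
E
```

```text
[0.59145155 0.09850218 0.085     ]
[ 0.5887333  -0.02733189  0.085     ]
[ 0.4593507  -0.02445622  0.085     ]
[0.46181773 0.10134017 0.085     ]
centre [0.52533832 0.03701356 0.085     ]
0.12586343054781637 -91.23750150254854
0.1294145556602057 178.72674520262566
0.1258205700443957 -91.12350197096055
0.12966487682148053 178.7458632974235
edge [ 0.62329858 -0.06875765  0.085     ] [ 0.42328227 -0.06361288  0.085     ] 0.20008246700562007 [ 0.52329043 -0.06618526  0.085     ] -1.4734252678984736
tweez [ 0.4400574  -0.18712065  0.006     ]
tweez [ 0.56666372 -0.15994923  0.006     ]
tweez [ 0.44851256 -0.1748766   0.006     ]
bottle [ 0.66051626 -0.1852699   0.        ]
tab [0.52727425 0.14673054 0.24828185] [0.52778473 0.14577146 0.24819207]
shift cm [ 29.42 -24.74  12.23] turn [-1.000e-03 -0.000e+00 -1.137e+00] pos [ 0.2731 -0.5897  0.2222] t 0.3 F [ 0.7 -0.3  0. ]
```

Call:
jog_arm --rows "3.7 -3.1 0 0 0 0 -1;3.7 -3.1 0 0 0 0 -1;3.7 -3.1 0 0 0 0 -1;3.7 -3.1 0 0 0 0 -1;3.7 -3.1 1 0 0 0 -1" --force 12

```text
time: 0.92
position: [0.377, -0.3703, 0.2134]
tool_rot: [3.066, 0.676, 0.002]
ft_force: [0.4, 0.4, 0.4]
grip_width: 0.998
grip_force: 0.0
```

Call:
jog_arm --rows "3.7 -3.1 1 0 0 0 -1;3.7 -3.1 1 0 0 0 -1;3.5 -3 1 0 0 0 -1;0 0 1 0 0 -0.17 -1;0 0 1 0 0 -0.17 -1"

```text
time: 1.55
position: [0.4365, -0.2414, 0.1624]
tool_rot: [2.904, 1.196, -0.0]
ft_force: [-0.5, 0.2, -0.4]
grip_width: 1.002
grip_force: 0.0
```

Call:
jog_arm --rows "0 0 1 0 0 -0.17 -1;0 0 1 0 0 -0.17 -1;0 0 1 0 0 -0.17 -1;0 0 1 0 0 -0.17 -1;0 0 0 0 0 -0.12 -1"

```text
time: 2.17
position: [0.4355, -0.2418, 0.1217]
tool_rot: [-2.212, -2.228, 0.001]
ft_force: [-1.0, 0.3, 0.8]
grip_width: 1.003
grip_force: 0.0
```

```bash
python3 - <<'E'
from h import *
delta([0.436,-0.2415,0.004],0)
d=grab('wrist','w1.png'); print(proj(d,[0.436,-0.2415,0.016]))
E
```

```text
shift cm [ 0.02  0.07 11.77] turn [-0.001 -0.001  0.007] pos [ 0.4355 -0.2418  0.1217] t 2.175 F [-1.   0.3  0.8]
[321.04188749 234.32646665]
```

View pics/w1.png

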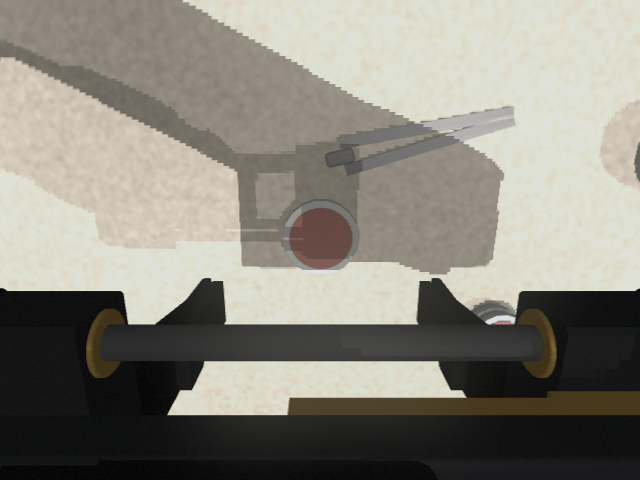

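The wrist view shows the dish at (321,238), against a prediction of (321,234). It is centred between the fingers and the tweezers are clear. I'll go down with a small y correction and grip.

Call:
jog_arm --rows "-0.1 0.07 4 0 0 0 -1;0 0 4 0 0 0 -1;0 0 2.5 0 0 0 -1;0 0 1.25 0 0 0 -1;0 0 0 0 0 0 -1"

```text
time: 2.85
position: [0.4366, -0.243, 0.0048]
tool_rot: [-2.218, -2.223, 0.0]
ft_force: [0.7, -1.1, -0.3]
grip_width: 1.002
grip_force: 0.0
```

Call:
jog_arm --rows "0 0 0 0 0 0 0.6;0 0 0 0 0 0 0.6;0 0 0 0 0 0 0.6;0 0 0 0 0 0 0.6;0 0 0 0 0 0 0.6" --force 12

```text
time: 3.48
position: [0.4369, -0.2433, 0.0053]
tool_rot: [2.218, 2.224, -0.0]
ft_force: [-0.6, -0.5, 2.5]
grip_width: 0.626
grip_force: 12.0
```

Call:
jog_arm --rows "0 0 -1 0 0 0 0.6;0 0 -3 0 0 0 0.6;0 0 -4 0 0 0 0.6;0 0 -4 0 0 0 0.6;0 0 -4 0 0 0 0.6"

```text
time: 4.1
position: [0.4368, -0.2429, 0.1669]
tool_rot: [2.217, 2.225, 0.0]
ft_force: [0.0, -0.4, -1.2]
grip_width: 0.623
grip_force: 12.0
```

Call:
jog_arm --rows "3 1 0 0 0 0 0.6;4 1.5 0 0 0 0 0.6;4 1.5 0 0 0 0 0.6;4 1.5 0 0 0 0 0.6;4 1.5 0 0 0 0 0.6"

```text
time: 4.72
position: [0.5066, -0.0516, 0.1657]
tool_rot: [2.217, 2.224, 0.0]
ft_force: [1.0, -1.3, 0.1]
grip_width: 0.626
grip_force: 12.0
```

Call:
jog_arm --rows "4 1.5 0 0 0 0 0.6;3 0.3 0 0 0 0 0.6;1.5 0 0 0 0 0 0.6;0.5 0 0 0 0 0 0.6;0 0 0 0 0 0 0.6"

```text
time: 5.35
position: [0.5239, 0.036, 0.1651]
tool_rot: [2.219, 2.223, -0.001]
ft_force: [-1.2, 0.5, -0.8]
grip_width: 0.624
grip_force: 12.0
```

```bash
python3 - <<'E'
from h import *
delta([0.525,0.0375,0.067],-0.022)
d=grab('wrist','w2.png'); 
E
```

```text
shift cm [0.16 0.11 9.81] turn [-0.     0.001  0.024] pos [0.5239 0.036  0.1651] t 5.35 F [-1.2  0.5 -0.8]
```

View pics/w2.png

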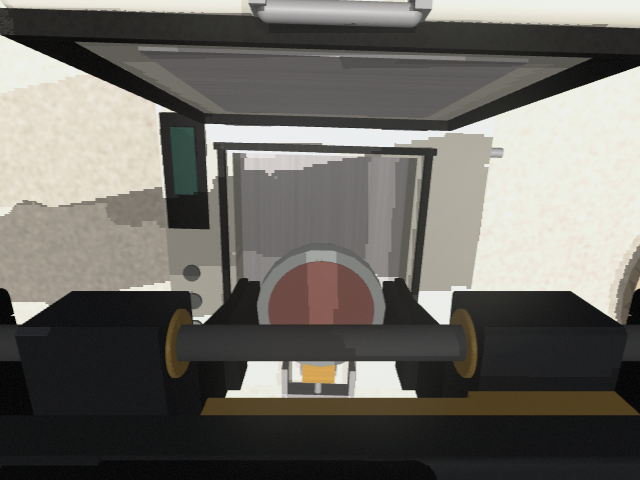

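The wrist view shows the dish held level at (321,308), in line with the chamber (rim edges at 220 and 435). I'll lower it now.

Call:
jog_arm --rows "0.15 0.1 2.5 0 0 0.024 0.6;0 0 3 0 0 0 0.6;0 0 2.5 0 0 0 0.6;0 0 1.2 0 0 0 0.6;0 0 0.3 0 0 0 0.6"

```text
time: 6.02
position: [0.5248, 0.0379, 0.0696]
tool_rot: [-2.246, -2.196, 0.001]
ft_force: [-0.1, -0.2, -0.4]
grip_width: 0.627
grip_force: 12.0
```

Call:
jog_arm --rows "0 0 0.1 0 0 0 0.6;0 0 0.1 0 0 0 0.6;0 0 0 0 0 0 0.6"

```text
time: 6.4
position: [0.5254, 0.0386, 0.0686]
tool_rot: [2.244, 2.197, 0.001]
ft_force: [0.6, -0.4, -0.1]
grip_width: 0.625
grip_force: 12.0
```

Call:
jog_arm --rows "0 0 0.1 0 0 0 0.6;0 0 0.1 0 0 0 0.6;0 0 0 0 0 0 0.6"

```text
time: 6.78
position: [0.5251, 0.0386, 0.0664]
tool_rot: [2.244, 2.198, -0.0]
ft_force: [-1.2, -0.1, 2.7]
grip_width: 0.626
grip_force: 12.0
```

Call:
jog_arm --rows "0 0 0 0 0 0 -0.5;0 0 0 0 0 0 -0.5;0 0 0 0 0 0 -0.5;0 0 -0.5 0 0 0 -0.5;0 0 -2 0 0 0 -0.5"

```text
time: 7.4
position: [0.524, 0.0386, 0.0905]
tool_rot: [-2.243, -2.197, 0.002]
ft_force: [-0.1, -0.3, -0.1]
grip_width: 0.75
grip_force: 0.0
```

Call:
jog_arm --rows "0 0 -4 0 0 0 -0.5;0 0 -5 0 0 0 0;0 0 -5 0 0 0 1;0 0 -5 0 0 0 1;0 0 -2.5 0 0 0 1"

```text
time: 8.02
position: [0.5259, 0.0391, 0.3096]
tool_rot: [2.242, 2.196, 0.005]
ft_force: [0.8, 0.9, -0.2]
grip_width: 0.38
grip_force: 0.0
```

```bash
python3 - <<'E'
from h import *
d=grab('wrist','w3.png'); delta([0.528,0.20,0.30],-0.022); print(ctrl.get_state()['grip_width'])
E
```

```text
shift cm [16.09 -0.24  1.19] turn [0.008 0.    0.001] pos [0.5269 0.0391 0.312 ] t 8.075 F [ 1.6 -0.3  2.5]
0.3346964774272448
```

View pics/w3.png

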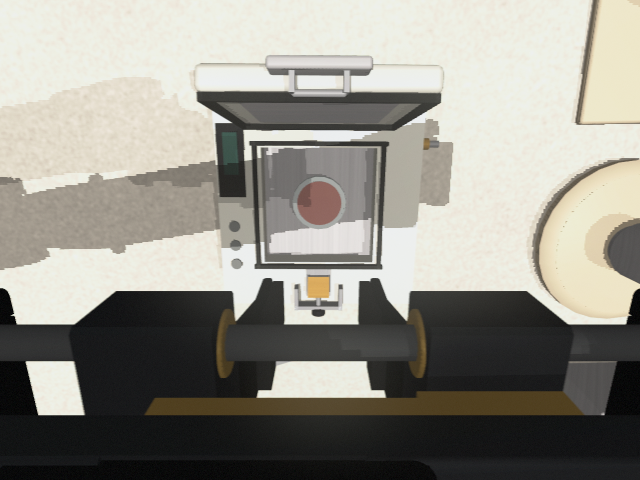

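The dish sits flat and centred on the plate at (319,203). The lid's tab at (319,65) is in line with the tool. Next I'll take the closed fingers over and behind the lid.

Call:
jog_arm --rows "3 -0.1 0 0 0 0 1;4.5 -0.1 0 0 0 0 1;4.5 0 0 0 0 0 1;3.5 0 0 0 0 0 1;1 0 1 0 0 0 1"

```text
time: 8.7
position: [0.5258, 0.2066, 0.2961]
tool_rot: [-2.239, -2.203, -0.002]
ft_force: [-1.0, -0.2, 0.4]
grip_width: 0.006
grip_force: 0.0
```

Call:
jog_arm --rows "0 0 2.5 0 0 0 1;0 0 2.5 0 0 0 1;0 0 1.5 0 0 0 1;0 0 0 0 0 0 1"

```text
time: 9.2
position: [0.526, 0.2023, 0.2297]
tool_rot: [-2.245, -2.196, 0.004]
ft_force: [-0.5, -0.1, -0.2]
grip_width: 0.004
grip_force: 0.0
```

```bash
python3 - <<'E'
from h import *
delta([0.528,0.165,0.23],-0.022); print(ctrl.get_state()['grip_width'])
d=grab('scene'); crop=cv2.convertScaleAbs(d['img'][130:330,220:470],alpha=2.)
cv2.imwrite('pics/s4.png',cv2.resize(crop,None,fx=2.8,fy=2.8))
E
```

```text
shift cm [-3.73  0.29 -0.03] turn [-0.002  0.001 -0.   ] pos [0.526  0.2023 0.2297] t 9.2 F [-0.5 -0.1 -0.2]
0.004015130341694457
```

View pics/s4.png

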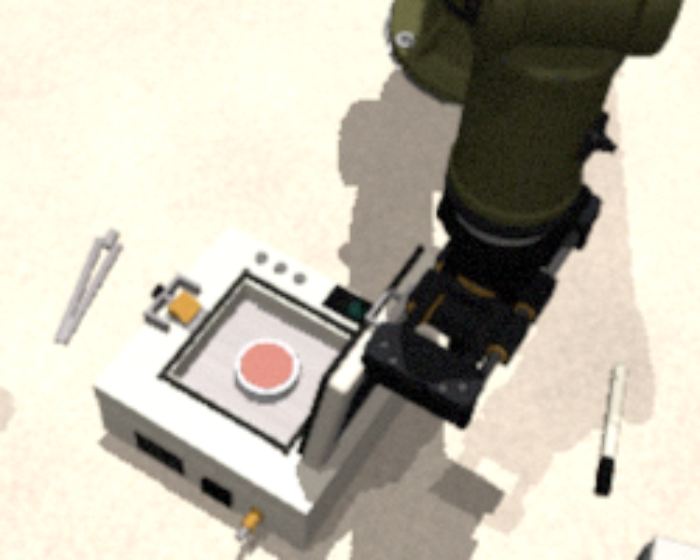

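The scene view shows the gripper behind the lid's free edge and the dish flat in the chamber at (268,365). I'll push gently.

Call:
jog_arm --rows "-1.2 0.1 0 0 0 0 1;-1.2 0.1 0 0 0 0 1;-0.8 0 0 0 0 0 1;-0.8 0 0 0 0 0 1;-0.6 0 0 0 0 0 1"

```text
time: 9.88
position: [0.5276, 0.1587, 0.2316]
tool_rot: [-2.243, -2.198, -0.004]
ft_force: [0.5, 4.7, 3.1]
grip_width: 0.003
grip_force: 2.1
```

Call:
jog_arm --rows "-0.6 0 0 0 0 0 1;-0.6 0 0 0 0 0 1;-0.6 0 -0.3 0 0 0 1;-0.6 0 -0.3 0 0 0 1;-0.6 0 -0.3 0 0 0 1"

```text
time: 10.5
position: [0.526, 0.1287, 0.2394]
tool_rot: [-2.241, -2.198, 0.0]
ft_force: [0.4, 4.8, -4.0]
grip_width: 0.003
grip_force: 2.3
```

Call:
jog_arm --rows "-0.9 0 0 0 0 0 1;-0.9 0 0 0 0 0 1;-0.9 0 0.05 0 0 0 1;-1.1 0 0.25 0 0 0 1;-1.1 0 0.25 0 0 0 1"

```text
time: 11.12
position: [0.5249, 0.081, 0.2342]
tool_rot: [-2.239, -2.198, -0.002]
ft_force: [-1.3, 7.7, -2.8]
grip_width: 0.005
grip_force: 3.1
```

Call:
jog_arm --rows "-1 0 0.45 0 0 0 1;-1 0 0.45 0 0 0 1;-0.95 0 0.6 0 0 0 1;-0.95 0 0.6 0 0 0 1;-0.85 0 0.7 0 0 0 1"

```text
time: 11.75
position: [0.5239, 0.0321, 0.207]
tool_rot: [-2.242, -2.198, 0.001]
ft_force: [-3.2, 6.1, 5.2]
grip_width: 0.003
grip_force: 3.1
```

Call:
jog_arm --rows "-0.85 0 0.85 0 0 0 1;-0.75 0 0.85 0 0 0 1;-0.75 0 0.85 0 0 0 1;-0.6 0 0.9 0 0 0 1;-0.6 0 0.9 0 0 0 1"

```text
time: 12.38
position: [0.5232, -0.0044, 0.1629]
tool_rot: [-2.243, -2.197, 0.002]
ft_force: [-3.4, 3.3, 4.1]
grip_width: 0.002
grip_force: 2.7
```

Call:
jog_arm --rows "-0.3 0 0.6 0 0 0 1;-0.3 0 0.6 0 0 0 1;-0.25 0 0.6 0 0 0 1;-0.25 0 0.6 0 0 0 1;-0.2 0 0.4 0 0 0 1"

```text
time: 13.0
position: [0.5242, -0.0176, 0.1347]
tool_rot: [2.244, 2.198, 0.001]
ft_force: [-1.0, 1.3, 2.7]
grip_width: 0.005
grip_force: 1.2
```

Call:
jog_arm --rows "-0.4 0 0.3 0 0 0 1;-0.4 0 0.3 0 0 0 1;-0.4 0 0.3 0 0 0 1;-0.2 0 0.3 0 0 0 1;0 0 0 0 0 0 1"

```text
time: 13.62
position: [0.5232, -0.0323, 0.1226]
tool_rot: [2.245, 2.197, -0.002]
ft_force: [0.2, -0.2, -0.5]
grip_width: 0.009
grip_force: 0.0
```

Call:
jog_arm --rows "0 0 0.15 0 0 0 1;0 0 0.15 0 0 0 1;0 0 0 0 0 0 1"

```text
time: 14.0
position: [0.5234, -0.0313, 0.1199]
tool_rot: [-2.245, -2.198, 0.0]
ft_force: [0.3, -0.4, -0.3]
grip_width: 0.012
grip_force: 0.1
```

Call:
jog_arm --rows "0 0 0.15 0 0 0 1;0 0 0.15 0 0 0 1"

```text
time: 14.25
position: [0.5235, -0.0315, 0.117]
tool_rot: [2.244, 2.198, -0.0]
ft_force: [-0.7, -0.7, 2.4]
grip_width: 0.006
grip_force: 0.7
```

Call:
jog_arm --rows "0 0 0.1 0 0 0 1;0 0 0.1 0 0 0 1"

```text
time: 14.5
position: [0.5236, -0.0314, 0.1151]
tool_rot: [2.244, 2.198, -0.0]
ft_force: [-1.2, -0.6, 4.0]
grip_width: 0.007
grip_force: 2.3
```

Call:
jog_arm --rows "0 0 0.1 0 0 0 1;0 0 0.1 0 0 0 1"

```text
time: 14.75
position: [0.5237, -0.0315, 0.1144]
tool_rot: [2.244, 2.197, -0.001]
ft_force: [-3.7, -1.5, 12.0]
grip_width: 0.008
grip_force: 6.1
```

Call:
jog_arm --rows "0 0 0.1 0 0 0 1;0 0 0.1 0 0 0 1"

```text
time: 15.0
position: [0.5238, -0.0317, 0.1129]
tool_rot: [2.244, 2.197, -0.001]
ft_force: [-5.9, -1.0, 15.0]
grip_width: 0.004
grip_force: 7.1
```

Call:
jog_arm --rows "0 0 0.1 0 0 0 1;0 0 0.1 0 0 0 1"

```text
time: 15.25
position: [0.5237, -0.0319, 0.1112]
tool_rot: [2.244, 2.197, -0.002]
ft_force: [-6.7, -1.5, 16.6]
grip_width: 0.006
grip_force: 8.0
```

Call:
jog_arm --rows "0 0 0.1 0 0 0 1;0 0 0 0 0 0 1"

```text
time: 15.5
position: [0.5237, -0.032, 0.1089]
tool_rot: [2.244, 2.197, -0.001]
ft_force: [-0.1, -1.6, 0.5]
grip_width: 0.002
grip_force: 0.5
```

The force dropped from 16.6 N to 0.5 N, so the latch probably snapped. I'll confirm by pressing lightly onto the hard stop.

Call:
jog_arm --rows "0 0 0.1 0 0 0 1;0 0 0.05 0 0 0 1"

```text
time: 15.75
position: [0.5235, -0.031, 0.1064]
tool_rot: [-2.244, -2.198, -0.0]
ft_force: [-1.2, 0.1, 4.2]
grip_width: 0.005
grip_force: 2.1
```

Call:
jog_arm --rows "0 0 0.08 0 0 0 1;0 0 0 0 0 0 1"

```text
time: 16.0
position: [0.5235, -0.031, 0.1063]
tool_rot: [-2.244, -2.198, 0.0]
ft_force: [-2.1, -0.1, 7.2]
grip_width: 0.004
grip_force: 3.4
```

That is the hard stop, about 9 mm below where the lid first rested on the bolt. I'll retreat and look.

Call:
jog_arm --rows "0 0 -0.3 0 0 0 1;0 0 -2 0 0 0 1;0 0 -4 0 0 0 1;0 0 -5 0 0 0 1;0 0 -5 0 0 0 1"

```text
time: 16.62
position: [0.5232, -0.0311, 0.2698]
tool_rot: [-2.244, -2.198, 0.0]
ft_force: [1.1, -0.6, -0.1]
grip_width: 0.004
grip_force: 0.0
```

Call:
jog_arm --rows "-4 0 0 0 0 0 1;-5 0 0 0 0 0 1;-5 0 0 0 0 0 1;-4 0 0 0 0 0 1;0 0 0 0 0 0 1"

```text
time: 17.25
position: [0.5185, -0.2156, 0.2676]
tool_rot: [-2.251, -2.19, 0.002]
ft_force: [-0.2, 0.5, -0.6]
grip_width: 0.008
grip_force: 0.0
```

```bash
python3 - <<'E'
from h import *
d=grab('scene'); a=cv2.convertScaleAbs(d['img'][150:330,130:330],alpha=2.); e=grab('wrist')['img']
a=cv2.resize(a,(400,360)); e=cv2.resize(e,(400,300)); e=cv2.copyMakeBorder(e,0,60,0,0,0)
cv2.imwrite('pics/f.png',np.hstack([a,e])); s=ctrl.get_state(); print(s['position'],s['ft_force'],s['time'])
E
```

```text
[ 0.51972162 -0.21068632  0.26817258] [-0.58418963  0.64312878  0.47608898] 17.35
```

View pics/f.png

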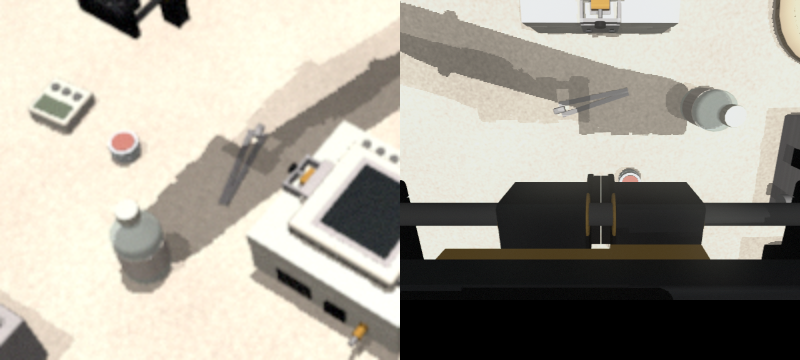

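The views show the lid flat and shut with the latch over its tab (left panel, about (305,175)). The tweezers, small dishes, timer and bottle are where they were. I'll hand the job in.

```bash
python3 -c "
from h import *
print(ticket.close_job())"
```

```text
the job is handed in; nothing more can be done
None
```

The large dish is flat on the warming plate and the lid is latched shut: it snapped at about 17 N, well under the 45 N limit, and held when I let go; the bystanders in my last view had not moved, and I handed it in at about 17 s.

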